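Lock the cut-off jig's length stop in its hidden notch and lay a blank against it

TASK

The blue length stop of the cut-off jig is loose on its rail: hold its black index pin by the knob, press it lightly onto the bar below and drag the stop to the right until you feel the pin drop into the groove hidden under the saddle, then push the pin fully home. Then lay the pale square blank flat on the jig's bed, lengthwise along the low fence and touching it, with its left end touching the wooden face of the locked stop, and let go. Leave the glue bottle, the wax tin and the turned foot where they stand.

Things in the scene. Friction and masses are not known exactly. Their poses are not given: they have to be found in the camera images.
- jig: cut-off jig, fixed to the bench: plywood base 165 x 390 x 18 mm whose top is the bed for the blank. Origin on the bench plane under the base; x away from the robot, y along the jig to the left, z up (the jig may be turned a little about z). The bed in front of the fence is 85 mm deep.
- fence_foot (a point): on the jig at x = 0, y = 0: foot of the low dark fence's front face, at bed height (18 mm above the bench). Axes as the jig's. The fence runs along y over the whole jig, 22 mm thick (towards +x) and 10 mm high above the bed; the rail begins 10 mm behind it.
- rail_top (a point): middle of the open top of the aluminium rail behind the fence, 52 mm behind the fence face, 58 mm above the bench; rail 40 mm wide, along y. In its channel lies a steel bar, flat top 6 mm below this point, with ONE groove across it, 12 mm wide along y and 11 mm deep. The bar is set differently each time; the groove is always hidden under the stop's saddle.
- stop: blue length stop. Its saddle, 52 mm wide and 130 mm long along y, top 67 mm above the bench, slides on the rail along y only, with about 3 N of friction; the origin is its middle, at rail top height, on the pin's axis; axes as the jig's. It can go right (-y) by 60 to 80 mm. The groove lies 15 to 55 mm to the right (-y) of where the pin is at the start.
- stop_face (a point): centre of the spot where the blank's end belongs: on the wooden facing (38 mm wide, 28 mm high) of the stop's foot, which looks to the right (-y of the jig). Axes as the jig's. 14 mm in front of the fence face, 14 mm above the bed; 66 mm in front of and 67 mm to the right of the pin's axis. The foot hangs from the saddle's right end by an arm over the fence.
- pin_knob (a point): centre of the top of the index pin's black round knob, 26 mm across and 28 mm high, axis upright. Height of this point above the bench: 119 mm with the pin fully up (it starts there or up to 2 mm lower), 115 mm when its nose stands on the bar, 106 mm when fully home in the groove, its end stop.
- index_pin: the index pin: steel, 10 mm thick, round nose, upright in a brass bush (collar 20 mm wide, 11 mm high) in the middle of the saddle; it moves with the stop along the rail. No spring: it stays where it is left, with about 5 N of friction, so it goes down only when pressed. Home in the groove it locks the stop with about 1 mm of play. Origin on its axis, 41 mm below the knob's top.
- blank_mid (a point): centre of the pale square wood blank, 28 x 28 x 210 mm, about 0.1 kg, loose, at first lying flat on the bench to the right; the y axis runs along its length (either end is as good), z up.
- blank: the same blank as a body (origin under its middle; its own axes are turned against its length, use point blank_mid for them).
- glue_bottle: cream glue bottle with a yellow nozzle, 58 mm across, 161 mm tall, upright and loose; origin under its middle. To be left alone.
- wax_tin: flat round tin of wax, 70 mm across, 32 mm high, loose; origin under its middle. To be left alone.
- turned_foot: turned wooden foot, 38 mm across, 81 mm tall, upright and loose; origin under its middle. To be left alone.

How it is judged:
By the outcome, as a careful person would: the job done as asked, in the order asked, and still so for the second after the job is handed in, with the robot touching nothing.
It also fails if it takes over 64 s, if anything falls off the work surface, if the arm or the gripper's body presses on something with over 40 N, if the wrist force passes 120 N, or if a joint passes its speed limit or range.

ROBOT

A 6-joint arm with a two-finger parallel gripper is mounted at the origin on a cart in front of the work surface, level with it; the furniture and walls round the work are solid. World frame = base frame: x ahead of the robot, y to its left, z up, the work surface at z = 0. Lengths are in mm, angles in rad, forces in N, time in s.
With the tool pointing down it reaches from about 300 to 775 mm from the base axis. Payload 14.6 kg.
Tool frame: the origin (TCP) lies at the very end of the fingers, on their centre line; the grasp point (between the pads) lies 19 mm behind it; z points along the fingers, y is the line along which they close (so a half turn about z gives the same grasp; the last joint's range is limited). The gripper opens to 85 mm and grips with 20 to 120 N. Pads are 22 mm wide; open, the fingers measure 114 mm over their backs; the gripper's body (76 mm by 85 mm) begins 54 mm behind the grasp point. The pads swing forward as they close: fully open they stand 13 mm farther back than shut.
Start: joints at [1.146, 0.3, 1.521, -0, 1.321, -0.067], TCP at [192.615, 515.159, 231.281] pointing down, gripper open.
Joint ranges: [-3.03, 3.03], [-0.79, 2.21], [0.23, 2.52], [-1.04, 4.18], [0, 3.07], [-2.55, 2.55]. Speed limits (rad/s): [2.22, 2.22, 2.57, 3.14, 3.14, 3.14].

INTERFACE

Orientations are given as a unit quaternion [x, y, z, w].
In Python, from workcell import * gives the robot as it stands.
- The arm moves only by the tool move_arm, never from a script. Its argument "moves" is a list that holds one entry, the list of rows, each a list of 5 numbers: the shift along the tool's x, y, z in units of 30 mm (1.0 is 30 mm), then the turn about the tool's z in units of 8 degrees (1.0 is 8 degrees), then the gripper's target within -1 to 1 (fully open at 1, half-way at 0, shut at -1). In form: [[[dx, dy, dz, turn, hand], ...]]. A call has 1 to 20 rows; each row shifts and turns the commanded pose from where the row before left it, along the tool's axes as they then stand; what a row does not reach is not made up. A row lasts 1/8 s, in which the tool goes at most 62.5 mm and 10.7 degrees, less where a joint would pass 70% of its speed; a pose out of reach is approached as far as the arm can. A call is refused whole if a number of a shift passes 1 or a number of a turn 1, either way. A call with a gripper value outside its range is refused whole. The fingers move at their own pace and stop on an object; "force" is the grip in N (left out, the last holds). Time passes only in rows, so rows that do not move let the fingers close. It gives the time, the measured TCP pose, the force, the opening and the grip force at its end, in the units of the state.
- sense(): the state, without advancing time (a new reading comes with each control period).
- grab_frame(name): name is "scene" or "top" or "wrist"; returns (picture, depth): 400x640x3 uint8, red, green, blue; 400x640 float32, mm along the optical axis (not along the pixel's ray), 0 where there is no reading.
- camera_info(name): a dict with "mtx" (3x3 intrinsics, pixels), "view" (4x4, takes a point from world to camera coordinates). Camera axes: x right, y up, looking along -z (the intrinsics and any distortion apply to the point x, -y, -z); pixel columns grow to the right and rows downward; lengths in mm; the calibration is good to about 2 mm. The wrist camera is an equidistant fisheye: a pixel r from the principal point sees the ray r / f radians off the axis. A picture is of the moment at which its call begins: read the wrist's pose just before it. camera_info takes no time and is no camera call; for the wrist camera it gives the pose at the moment of the call.
- close_job(): hands the job in; it is judged then, once.
The state is a dict: "clock": time; "joints": joint angles; "qvel": joint speeds; "joint_efforts": joint torques, N m; "position": TCP position; "tcp_rot": TCP orientation; "force": force on the tool from outside, world axes, zero at the start; "torque": the same for the moment, N m; "width": opening from 0.0 (shut) to 1.0 (fully open); "grasp_force": force on a finger pad.
Only numpy, scipy, OpenCV 4.12 (cv2) and the standard library are available. Lean on these libraries where they do the work, as an engineer would, in place of code of your own. Each camera call takes 0.05 s, during which the arm holds its last target. There are 200 camera calls.

## Working session

There is one attempt and no reset: what is moved stays moved. The work goes in short steps, Python scripts to look and compute and a tool call to move; the robot and the scene stay as the last step left them, time stands still between calls to the robot, and variables do not carry over. Pictures are saved under pics/ and viewed, at most 13 in all, crops included, and the job is handed in when it is done.

Besides the shell and the picture viewer there is one more tool, called after ">>>" as name(argument=value, ...) on one line, values as JSON. move_arm: Moves the arm, as the interface text tells. Its arguments: {"type":"object","properties":{"moves":{"type":"array"},"force":{"type":"number"}},"required":["moves"]}

```bash
mkdir -p pics; ls; python3 - <<'E'
from workcell import *
import cv2,numpy as np
s=sense();print(s)
for n in("top","scene"):
    p,d=grab_frame(n);cv2.imwrite(f"pics/{n}0.png",p[:,:,::-1]);np.savez(f"{n}0.npz",p=p,d=d)
    c=camera_info(n);print(n,c)
E
```

```text
pics
{'clock': 0.0, 'joints': array([ 1.14638840e+00,  3.00495520e-01,  1.52155345e+00, -6.58218095e-06,
        1.32069015e+00, -6.65806840e-02]), 'qvel': array([ 0.00075193, -0.00082314,  0.00067027, -0.00017751, -0.00044672,
       -0.00012139]), 'joint_efforts': array([-2.94506599e-04, -5.43503129e+01, -3.61801064e+01, -3.10258213e-05,
        3.97700787e-03,  1.38984223e-05]), 'position': array([192.53549189, 514.96437521, 230.71960402]), 'tcp_rot': array([ 1.77959806e-01,  9.84037590e-01, -5.56822683e-04, -1.36224004e-04]), 'force': array([-0.42852679, -0.05290651, -0.41607653]), 'torque': array([ 0.01909415, -0.00295531, -0.00905358]), 'grasp_force': 0.0, 'width': 1.0027824249088155}
top {'mtx': array([[494.85395523,   0.        , 326.95179602],
       [  0.        , 494.85395523, 199.39215025],
       [  0.        ,   0.        ,   1.        ]]), 'view': array([[ 6.41035445e-03, -9.99943320e-01,  8.50078925e-03,
        -3.34162665e+01],
       [ 9.91198785e-01,  7.47791320e-03,  1.32170529e-01,
        -6.24153879e+02],
       [-1.32226605e-01,  7.57871204e-03,  9.91190541e-01,
        -1.16755358e+03],
       [ 0.00000000e+00,  0.00000000e+00,  0.00000000e+00,
         1.00000000e+00]])}
scene {'mtx': array([[445.98144066,   0.        , 316.16839356],
       [  0.        , 445.98144066, 201.69887306],
       [  0.        ,   0.        ,   1.        ]]), 'view': array([[ 8.33793529e-01, -5.51842671e-01,  1.60629222e-02,
        -5.29710124e+02],
       [ 3.21859523e-01,  5.09533590e-01,  7.97986195e-01,
        -2.83466421e+02],
       [-4.48547432e-01, -6.60185721e-01,  6.02461629e-01,
        -9.22872054e+02],
       [ 0.00000000e+00,  0.00000000e+00,  0.00000000e+00,
         1.00000000e+00]])}
```

View pics/top0.png

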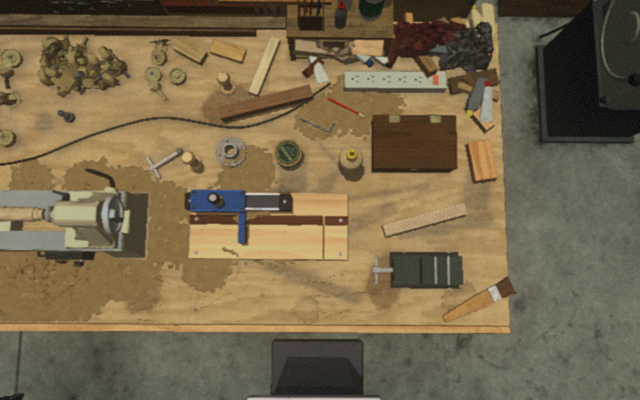

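View pics/scene0.png

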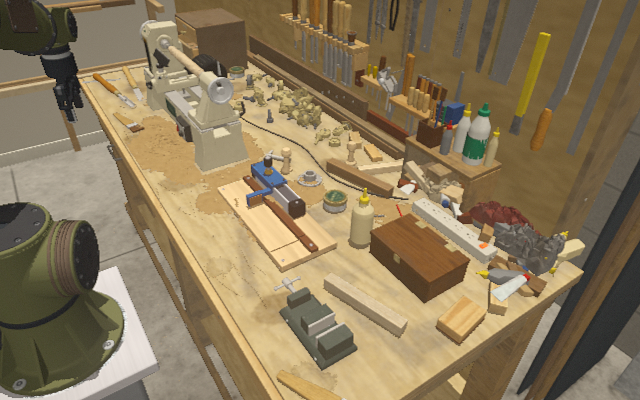

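The top view shows the jig at about (190–348, 192–260), with the stop's blue saddle at (185–245, 190–210) and the knob at (215, 198). The blank is at (383–467, 206–235), the tin at (289, 153), the bottle at (350, 160) and the turned foot at (190, 158). A green vise stands just in front of the blank, at (390–462, 253–288).

```bash
cat > h.py <<'E'
from workcell import *
import cv2,numpy as np
def ray(name,uv,c=None):
    c=c or camera_info(name);V=c["view"];K=c["mtx"];uv=np.atleast_2d(np.float64(uv))
    a=(uv-K[:2,2])/[K[0,0],K[1,1]]
    if name=="wrist":
        r=np.linalg.norm(a,axis=1,keepdims=True);s=np.where(r>1e-9,np.sin(r)/np.maximum(r,1e-9),1)
        dc=np.c_[a[:,:1]*s,-a[:,1:]*s,-np.cos(r)]
    else: dc=np.c_[a[:,0],-a[:,1],-np.ones(len(a))]
    R=V[:3,:3];return -R.T@V[:3,3],dc@R
def onz(name,uv,z,c=None):
    o,d=ray(name,uv,c);return o+d*((z-o[2])/d[:,2])[:,None]
def proj(name,X,c=None):
    c=c or camera_info(name);V=c["view"];K=c["mtx"];p=np.atleast_2d(X)@V[:3,:3].T+V[:3,3]
    q=np.c_[p[:,0],-p[:,1],-p[:,2]]
    if name=="wrist":
        t=np.arctan2(np.hypot(q[:,0],q[:,1]),q[:,2]);h=np.maximum(np.hypot(q[:,0],q[:,1]),1e-9)
        a=q[:,:2]*(t/h)[:,None]
    else:a=q[:,:2]/q[:,2:]
    return a*K[0,0]+K[:2,2]
def comps(m,roi,n=3):
    z=np.zeros(m.shape,np.uint8);x0,y0,x1,y1=roi;z[y0:y1,x0:x1]=m[y0:y1,x0:x1]
    cs,_=cv2.findContours(z,cv2.RETR_EXTERNAL,cv2.CHAIN_APPROX_NONE)
    return sorted(cs,key=cv2.contourArea,reverse=True)[:n]
E
python3 - <<'E'
from h import *
np.set_printoptions(precision=1,suppress=True)
f=np.load("top0.npz");p=f["p"];hsv=cv2.cvtColor(p,cv2.COLOR_RGB2HSV)
print("hsv blank",hsv[220,425],"bench",hsv[225,370],hsv[200,440],"bed",hsv[245,280],"fence",hsv[220,290],"blue",hsv[200,195],"knob",hsv[198,214])
blue=(hsv[...,0]>95)&(hsv[...,0]<130)&(hsv[...,1]>120)
for c in comps(blue,(170,175,320,260),2):
    print("blue",cv2.contourArea(c),cv2.boundingRect(c))
    b=cv2.boxPoints(cv2.minAreaRect(c));print(onz("top",b,67))
dark=(p.max(2)<60)
for c in comps(dark,(195,183,235,212),3):
    print("dark",cv2.contourArea(c),cv2.boundingRect(c),cv2.minEnclosingCircle(c))
    print(onz("top",[cv2.minEnclosingCircle(c)[0]],117))
crop=cv2.resize(p[170:270,175:475,::-1],(800,267),interpolation=cv2.INTER_CUBIC)
crop2=cv2.resize(p[185:245,175:255,::-1],(440,330),interpolation=cv2.INTER_CUBIC)
out=np.zeros((600,800,3),np.uint8);out[:267]=crop;out[268:598,:440]=crop2
cv2.imwrite("pics/crop0.png",out)
E
```

```text
hsv blank [ 18  95 179] bench [ 18 111 166] [ 18 109 171] bed [ 19 106 210] fence [ 12 155  87] blue [110 123 120] knob [ 14  28 171]
blue 914.5 (190, 191, 55, 20)
[[638.8 298.8  67. ]
 [639.7 169.8  67. ]
 [594.  168.5  67. ]
 [593.1 296.8  67. ]]
blue 86.0 (239, 214, 6, 29)
[[518.3 180.3  67. ]
 [584.8 179.4  67. ]
 [584.4 167.8  67. ]
 [517.9 168.8  67. ]]
dark 24.0 (208, 193, 13, 12) ((214.0, 198.9166717529297), 6.000678539276123)
[[613.5 229.7 117. ]]
dark 6.0 (218, 201, 6, 7) ((221.0, 204.0), 3.6056511402130127)
[[601.9 213.3 117. ]]
dark 0.0 (209, 194, 1, 1) ((209.0, 194.0), 9.999999747378752e-05)
[[624.7 241.5 117. ]]
```

View pics/crop0.png

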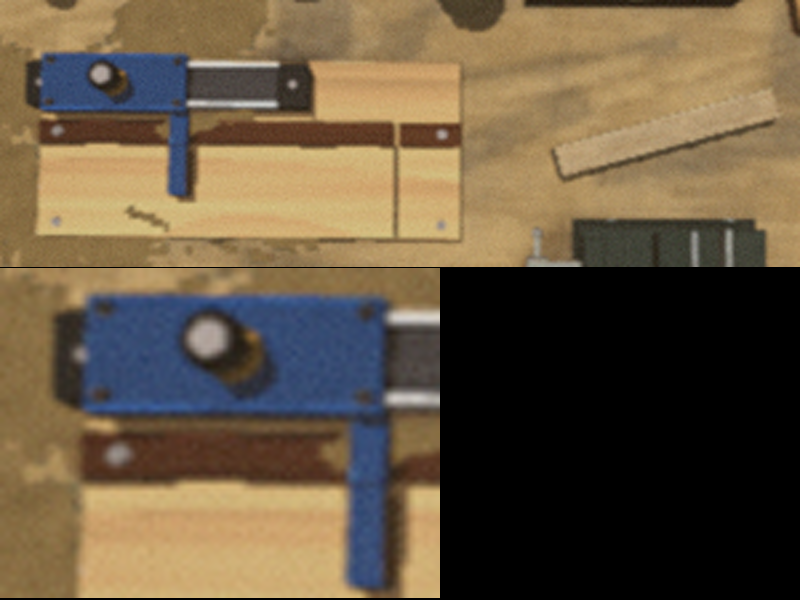

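The crop shows the knob's top centred at about full-image pixel (213.5, 198), and the saddle about square to the picture. That puts the knob near x 615, y 231. I'll move closer and refine it there.

>>> move_arm(moves=[[[-0.975,-0.633,0,0,1],[-0.975,-0.633,0,0,1],[-0.975,-0.633,0,0,1],[-0.975,-0.633,0,0,1],[-0.975,-0.633,0,0,1],[-0.975,-0.633,0,0,1],[-0.975,-0.633,0,0,1],[-0.975,-0.633,0,0,1],[-0.975,-0.633,0,0,1],[-0.975,-0.633,0,0,1],[0,0,0,-0.853,1],[0,0,0,-0.853,1],[0,0,0,-0.853,1],[-1,0,0,0,1],[-1,0,0,0,1],[-1,0,0,0,1],[-1,0,0,0,1],[0,0,0,0,1],[0,0,0,0,1]]])

```text
clock: 2.48
position: [519.5, 234.8, 230.9]
tcp_rot: [0.0, 1.0, -0.0, -0.0]
force: [-0.5, -0.5, 0.1]
width: 1.002
grasp_force: 0.0
```

```bash
python3 - <<'E'
from h import *
np.set_printoptions(precision=3,suppress=True)
s=sense();c=camera_info("wrist");p,d=grab_frame("wrist");np.savez("w1.npz",p=p,d=d,view=c["view"],mtx=c["mtx"])
cv2.imwrite("pics/w1.png",p[:,:,::-1]);print(s["clock"],s["position"],s["tcp_rot"],s["force"],s["joints"]);print(c)
V=c["view"];print(-V[:3,:3].T@V[:3,3])
# fence front edge & bed front edge in top view
f=np.load("top0.npz");hsv=cv2.cvtColor(f["p"],cv2.COLOR_RGB2HSV).astype(int);v=f["p"].astype(int).sum(2)
for a,b,z,n in((215,235,18,"fence front"),(250,270,18,"base front")):
    P=[]
    for u in list(range(255,318)):
        g=np.diff(v[a:b,u]);k=np.argmax(g if n[0]=="f" else -g);P.append((u,a+k+0.5))
    X=onz("top",P,z);vx,vy,x0,y0=cv2.fitLine(X[:,:2].astype(np.float32),cv2.DIST_HUBER,0,.1,.01).ravel();print(n,x0,y0,np.degrees(np.arctan(vx/vy)))
E
```

```text
2.475 [519.526 234.759 230.887] [ 0.  1. -0. -0.] [-0.512 -0.498  0.066] [ 0.36   0.346  1.462  0.     1.335 -1.21 ]
{'mtx': array([[309.707,   0.   , 322.618],
       [  0.   , 309.707, 201.059],
       [  0.   ,   0.   ,   1.   ]]), 'view': array([[   0.002,    1.   ,    0.   , -236.491],
       [  -0.962,    0.002,   -0.272,  534.508],
       [  -0.272,    0.   ,    0.962, -237.222],
       [   0.   ,    0.   ,    0.   ,    1.   ]])}
[450.324 235.488 373.705]
fence front 564.0833 75.81097 -0.40725437
base front 480.59665 74.571266 -0.3739708
```

View pics/w1.png

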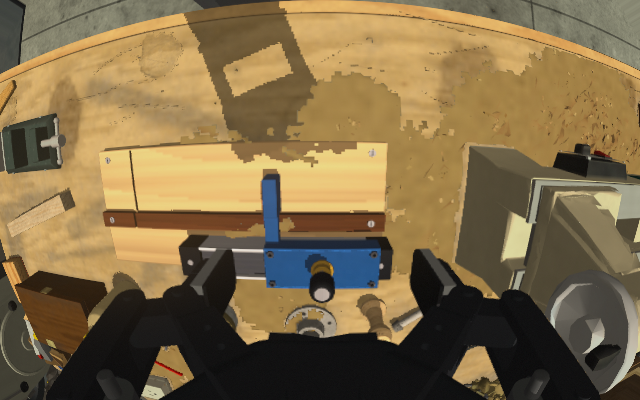

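The wrist view, whose lower edge looks away from the robot, shows the knob's top at about (321, 294), the saddle at (264–380, 242–289) and the foot's arm at (271, 210). The lathe is at the right, beyond x=460.

```bash
python3 - <<'E'
from h import *
np.set_printoptions(precision=1,suppress=True)
f=np.load("w1.npz");p=f["p"];c=dict(view=f["view"],mtx=f["mtx"])
print(onz("wrist",[(321,294)],117,c))
print("proj knob ring guess",proj("wrist",[[615,231,117]],c))
hsv=cv2.cvtColor(p,cv2.COLOR_RGB2HSV)
blue=(hsv[...,0]>95)&(hsv[...,0]<130)&(hsv[...,1]>120)
C=comps(blue,(250,165,400,300),1)[0];print(cv2.boundingRect(C))
# saddle left/right ends at row 265
for r in (255,265,280):
    u=np.flatnonzero(blue[r,250:400])+250;print(r,onz("wrist",[(u[0],r),(u[-1]+1,r)],67,c))
dark=(p.max(2)<70)
for k in comps(dark,(303,262,342,305),2):
    print(cv2.contourArea(k),cv2.boundingRect(k),cv2.minEnclosingCircle(k),cv2.fitEllipse(k) if len(k)>5 else "")
cv2.imwrite("pics/w1c.png",np.hstack([cv2.resize(p[250:310,290:350,::-1],(400,400),interpolation=cv2.INTER_CUBIC),cv2.resize(p[160:220,245:305,::-1],(400,400),interpolation=cv2.INTER_CUBIC)]))
E
```

```text
[[616.9 233.7 117. ]]
proj knob ring guess [[318.2 292.4]]
(264, 248, 117, 40)
255 [[599.  170.3  67. ]
 [599.2 300.   67. ]]
265 [[611.5 170.5  67. ]
 [611.7 298.6  67. ]]
280 [[631.1 171.3  67. ]
 [631.4 298.9  67. ]]
610.0 (309, 271, 26, 32) ((321.131591796875, 286.5526428222656), 15.593828201293945) ((321.5069274902344, 286.7623291015625), (25.15900421142578, 31.08919334411621), 179.3203125)
1.5 (311, 262, 4, 5) ((312.5, 264.0), 2.5000998973846436) ((312.3396911621094, 263.7145690917969), (1.2996991872787476, 5.179047107696533), 33.18455505371094)
```

View pics/w1c.png

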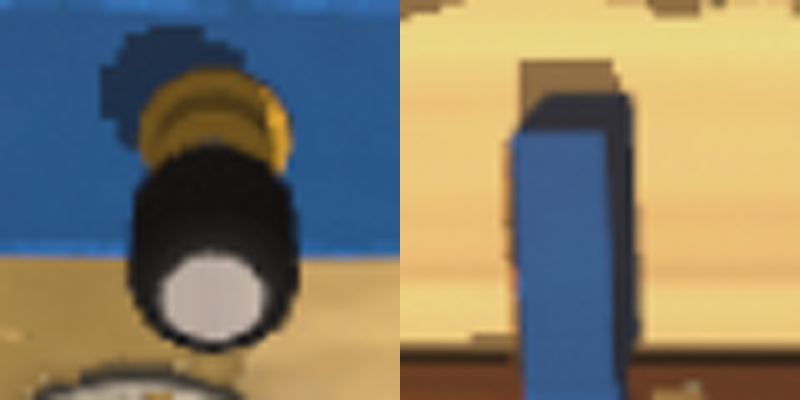

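The crop puts the centre of the knob's top at (321.9, 294.1), which works out to x 616, y 234. That agrees with the saddle's middle at y 234.7 and the rail line at x 615.

>>> move_arm(moves=[[[-1,-0.02,0,-0.05,1],[-1,0,0,0,1],[-1,0,0.3,0,1],[-0.2,0,0.9,0,1],[0,0,0.9,0,1],[0,0,0.9,0,1],[0,0,0.9,0,1],[0,0,0.7,0,1],[0,0,0.23,0,1],[0,0,0,0,1],[0,0,0,0,-1],[0,0,0,0,-1],[0,0,0,0,-1],[0,0,0,0,-1],[0,0,0,0,-1],[0,0,0,0,-1],[0,0,0,0,-1]]], force=50)

```text
clock: 4.65
position: [616.2, 234.6, 86.6]
tcp_rot: [-0.003, 1.0, 0.0, 0.0]
force: [-0.8, -0.7, 3.4]
width: 0.285
grasp_force: 49.0
```

>>> move_arm(moves=[[[0,0,0.03,0,-1],[0,0,0.03,0,-1],[0,0,0,0,-1]]])

```text
clock: 5.03
position: [616.2, 234.6, 84.5]
tcp_rot: [-0.003, 1.0, 0.0, 0.0]
force: [1.0, -0.7, 2.9]
width: 0.289
grasp_force: 49.0
```

>>> move_arm(moves=[[[0,0,0.03,0,-1],[0,0,0.03,0,-1],[0,0,0,0,-1]]])

```text
clock: 5.4
position: [616.2, 234.6, 83.4]
tcp_rot: [-0.003, 1.0, 0.0, 0.0]
force: [-2.2, -2.3, 9.1]
width: 0.285
grasp_force: 49.5
```

>>> move_arm(moves=[[[0,0,0.03,0,-1],[0,-0.07,0,0,-1],[0,-0.07,0,0,-1],[0,-0.07,0,0,-1],[0,-0.07,0,0,-1]]])

```text
clock: 6.02
position: [616.3, 228.1, 83.2]
tcp_rot: [-0.004, 1.0, 0.001, 0.001]
force: [-2.9, 9.4, 13.3]
width: 0.28
grasp_force: 50.0
```

>>> move_arm(moves=[[[0,-0.07,0,0,-1],[0,-0.07,0,0,-1],[0,-0.07,0,0,-1],[0,-0.07,0,0,-1],[0,0,0,0,-1]]])

```text
clock: 6.65
position: [616.3, 218.9, 83.2]
tcp_rot: [-0.004, 1.0, 0.001, 0.001]
force: [-6.3, 3.3, 12.8]
width: 0.281
grasp_force: 50.1
```

>>> move_arm(moves=[[[0,-0.05,0,0,-1],[0,-0.05,0,0,-1],[0,-0.05,0,0,-1],[0,-0.05,0,0,-1],[0,-0.05,0,0,-1]]])

```text
clock: 7.28
position: [616.3, 211.7, 83.2]
tcp_rot: [-0.004, 1.0, 0.001, 0.001]
force: [-4.6, 8.1, 12.6]
width: 0.283
grasp_force: 50.0
```

>>> move_arm(moves=[[[0,-0.05,0,0,-1],[0,-0.05,0,0,-1],[0,-0.05,0,0,-1],[0,-0.05,0,0,-1],[0,-0.05,0,0,-1],[0,-0.05,0,0,-1]]])

```text
clock: 8.02
position: [616.3, 202.7, 83.2]
tcp_rot: [-0.004, 1.0, 0.001, 0.001]
force: [-6.0, 7.8, 14.7]
width: 0.282
grasp_force: 50.2
```

>>> move_arm(moves=[[[0,-0.05,0,0,-1],[0,-0.05,0,0,-1],[0,-0.05,0,0,-1],[0,-0.05,0,0,-1],[0,-0.05,0,0,-1],[0,-0.05,0,0,-1]]])

```text
clock: 8.78
position: [616.1, 192.7, 81.9]
tcp_rot: [-0.003, 1.0, 0.0, -0.0]
force: [-1.7, 2.9, 5.7]
width: 0.284
grasp_force: 49.2
```

The pin dropped at y of about 193. Next I push it home.

>>> move_arm(moves=[[[0,0,0.06,0,-1],[0,0,0.06,0,-1],[0,0,0.06,0,-1],[0,0,0,0,-1]]])

```text
clock: 9.28
position: [616.1, 192.3, 76.0]
tcp_rot: [-0.003, 1.0, -0.0, -0.0]
force: [-1.9, 3.0, 0.4]
width: 0.284
grasp_force: 48.9
```

>>> move_arm(moves=[[[0,0,0.04,0,-1],[0,0,0.04,0,-1],[0,0,0.04,0,-1],[0,0,0,0,-1]]])

```text
clock: 9.78
position: [616.4, 192.3, 74.7]
tcp_rot: [-0.003, 1.0, 0.0, 0.0]
force: [-12.4, 0.1, 21.4]
width: 0.279
grasp_force: 50.9
```

>>> move_arm(moves=[[[0,0,0.04,0,-1],[0,0,0.04,0,-1],[0,0,0,0,-1]]])

```text
clock: 10.15
position: [616.7, 192.4, 74.5]
tcp_rot: [-0.003, 1.0, 0.0, 0.001]
force: [-22.8, -3.1, 38.7]
width: 0.29
grasp_force: 52.7
```

>>> move_arm(moves=[[[0,0,-0.12,0,-1],[0,-0.08,0,0,-1],[0,-0.08,0,0,-1],[0,0,0,0,-1]]])

```text
clock: 10.65
position: [616.3, 189.4, 74.9]
tcp_rot: [-0.004, 1.0, 0.001, 0.0]
force: [-7.0, 14.0, 9.8]
width: 0.28
grasp_force: 50.9
```

>>> move_arm(moves=[[[0,-0.1,0,0,-1],[0,0,0,0,-1]]])

```text
clock: 10.9
position: [616.3, 188.6, 75.0]
tcp_rot: [-0.004, 1.0, 0.003, 0.001]
force: [-4.1, 28.6, 6.2]
width: 0.276
grasp_force: 51.4
```

>>> move_arm(moves=[[[0,0.12,0,0,-1],[0,0.12,0,0,-1],[0,0,0,0,1],[0,0,0,0,1],[0,0,0,0,1],[0,0,0,0,1],[0,0,0,0,1],[0,0,-0.7,0,1],[0,0,-1,0,1],[0,0,-1,0,1],[0,0,-1,0,1],[0,0,-1,0,1],[1,0,-0.5,0,1],[1,0,0,0,1],[1,0,0,0,1],[0,0,0,0,1]]])

```text
clock: 12.9
position: [525.4, 191.3, 232.2]
tcp_rot: [-0.004, 1.0, 0.0, 0.001]
force: [-0.2, 1.2, 0.1]
width: 0.997
grasp_force: 0.0
```

```bash
python3 - <<'E'
from h import *
np.set_printoptions(precision=2,suppress=True)
s=sense();c=camera_info("wrist");p,d=grab_frame("wrist");np.savez("w2.npz",p=p,d=d,view=c["view"],mtx=c["mtx"])
print(s["clock"],s["position"],s["tcp_rot"],s["force"])
cv2.imwrite("pics/w2.png",p[:,:,::-1])
P,D=grab_frame("top");np.savez("top1.npz",p=P,d=D)
hsv=cv2.cvtColor(P,cv2.COLOR_RGB2HSV)
# blank: smoother/brighter, less saturated than bench
lab=cv2.cvtColor(P,cv2.COLOR_RGB2LAB).astype(int)
print("lab blank",lab[218:223,420:430].mean((0,1)),"bench",lab[198:204,400:430].mean((0,1)),lab[235:243,420:450].mean((0,1)))
# depth based height above the bench
def height(D,name):
    v,u=np.mgrid[0:400,0:640];o,dd=ray(name,np.c_[u.ravel(),v.ravel()]);cc=camera_info(name)
    n=-(cc["view"][2,:3]);t=D.ravel()/(dd@n);return (o[2]+dd[:,2]*t).reshape(400,640)
H=height(D,"top");m=((H>16)&(H<40)).astype(np.uint8)
for k in comps(m,(376,198,475,245),1):
    r=cv2.minAreaRect(k);b=cv2.boxPoints(r);X=onz("top",b,28);print("blank",cv2.contourArea(k),r,"\n",X,X.mean(0))
print("blank H",H[220,425],"bench",H[200,410],"vise max",H[253:290,390:463].max(),"box",H[120:170,375:455].max(), "bottle", H[140:175,338:365].max())
X=onz("top",[(392,253),(462,253),(455,172),(373,172)],50);print(X)
# knob height in wrist depth
E
```

```text
12.9 [525.41 191.33 232.22] [-0.  1.  0.  0.] [-0.18  1.24  0.14]
lab blank [180.08 132.   153.34] bench [171.08 132.94 159.59] [161.26 132.51 156.16]
blank 883.5 ((423.80975341796875, 219.30557250976562), (11.45459270477295, 85.24224090576172), 74.6784896850586) 
 [[ 563.62 -162.81   28.  ]
 [ 620.92 -366.91   28.  ]
 [ 593.49 -373.57   28.  ]
 [ 536.56 -170.01   28.  ]] [ 578.65 -268.32   28.  ]
blank H 24.38055604658416 bench 3.7906674674838996 vise max 1240.0468785372746 box 1240.0468785372746 bottle 1240.0468785372746
[[ 494.93 -185.58   50.  ]
 [ 496.05 -353.57   50.  ]
 [ 693.31 -342.25   50.  ]
 [ 691.7  -141.21   50.  ]]
```

View pics/w2.png

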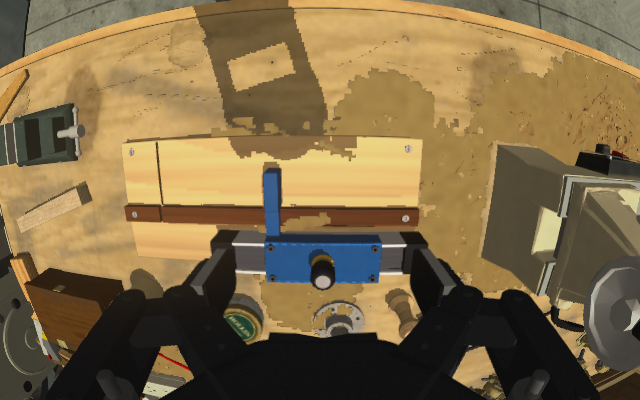

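The wrist view shows the stop shifted right, with its saddle at (236–380, 240–283), and the knob at (322, 275) sitting low on its collar. The blank at (54, 207) is clear. I measured the blank at centre (578.6, -268.3), 212 × 28 mm, with its axis 15.7° off y, which fits the given size.

>>> move_arm(moves=[[[-0.104,-0.96,0,0,1],[-0.104,-0.96,0,0,1],[-0.104,-0.96,0,0,1],[-0.104,-0.96,0,0,1],[-0.104,-0.96,0,0,1],[-0.104,-0.96,0,0,1],[-0.104,-0.96,0,0,1],[-0.104,-0.96,0,0,1],[-0.104,-0.96,0,0,1],[-0.104,-0.96,0,0,1],[-0.104,-0.96,0,0,1],[-0.104,-0.96,0,0,1],[-0.104,-0.96,0,0,1],[-0.104,-0.96,0,0,1],[-0.104,-0.96,0,0,1],[-0.104,-0.96,0,0,1]]])

```text
clock: 15.0
position: [579.7, -270.9, 230.2]
tcp_rot: [-0.003, 1.0, -0.0, 0.0]
force: [-0.6, 0.7, 0.0]
width: 1.001
grasp_force: 0.0
```

>>> move_arm(moves=[[[0,0,0,0.934,0.5],[0,0,0,0.934,0.5],[0,0,0,0.934,0.5],[0,0,0,0.934,0.5],[0,0,0,0.934,0.5],[0,0,0,0.934,0.5],[0,0,0,0.934,0.5],[0,0,0,0.934,0.5],[0,0,0,0.934,0.5],[0,0,0,0.934,0.5],[0,0,0,0,0.5]]])

```text
clock: 16.38
position: [579.6, -269.8, 230.1]
tcp_rot: [0.604, 0.797, -0.0, 0.0]
force: [0.6, 0.4, -0.1]
width: 0.747
grasp_force: 0.0
```

```bash
python3 - <<'E'
from h import *
np.set_printoptions(precision=2,suppress=True)
s=sense();c=camera_info("wrist");p,d=grab_frame("wrist");np.savez("w3.npz",p=p,d=d,view=c["view"],mtx=c["mtx"])
print(s["clock"],s["position"],s["tcp_rot"],s["force"],s["width"],s["joints"])
q=s["tcp_rot"];a=np.degrees(np.arctan2(q[1]**2-q[0]**2,2*q[0]*q[1]));print("tool y angle",a)
B=np.array([578.6,-268.3,28]);u=np.array([.270,-.963,0]);w=np.array([.963,.27,0])
Q=[B+i*106*u+j*14*w for i,j in((-1,-1),(1,-1),(1,1),(-1,1))]
pp=proj("wrist",Q,c);print(pp)
im=p[:,:,::-1].copy();cv2.polylines(im,[pp.round().astype(np.int32)],True,(255,0,255),1);cv2.imwrite("pics/w3.png",im)
# stop position from w2
f=np.load("w2.npz");c2=dict(view=f["view"],mtx=f["mtx"]);hsv=cv2.cvtColor(f["p"],cv2.COLOR_RGB2HSV)
blue=(hsv[...,0]>95)&(hsv[...,0]<130)&(hsv[...,1]>120)
for r in (255,262,275):
    x=np.flatnonzero(blue[r,225:395])+225;print(onz("wrist",[(x[0],r),(x[-1]+1,r)],67,c2)[:,:2].ravel())
print(onz("wrist",[(322,282)],106,c2))
E
```

```text
16.375 [ 579.61 -269.85  230.11] [ 0.6  0.8 -0.   0. ] [ 0.56  0.44 -0.08] 0.7470065204906415 [-0.49  0.5   1.24 -0.    1.4  -0.77]
tool y angle 15.679242027411902
[[309.25  81.77]
 [311.04 260.38]
 [333.62 260.36]
 [334.86  81.73]]
[606.55 128.5  605.91 257.66]
[615.33 129.05 614.71 257.22]
[632.23 129.04 631.62 257.44]
[[616.83 192.02 106.  ]]
```

View pics/w3.png

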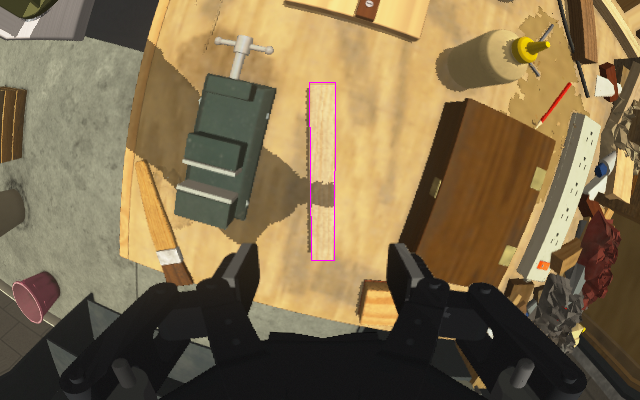

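The overlaid outline sits on the blank at (309–335, 82–260), so the pose is confirmed. The fingers are straddling it, clear of the vise and the box.

>>> move_arm(moves=[[[0,0,1,0,0.5],[0,0,1,0,0.5],[0,0,1,0,0.5],[0,0,1,0,0.5],[0,0,1,0,0.5],[0,0,1,0,0.5],[0,0,0.8,0,0.5],[0,0,0.43,0,0.5],[0,0,0,0,-1],[0,0,0,0,-1],[0,0,0,0,-1],[0,0,0,0,-1],[0,0,0,0,-1],[0,0,0,0,-1]]], force=60)

```text
clock: 18.18
position: [580.0, -269.7, 14.6]
tcp_rot: [0.604, 0.797, 0.0, 0.001]
force: [-0.4, -0.2, 5.9]
width: 0.308
grasp_force: 60.9
```

>>> move_arm(moves=[[[0,0,-1,0,-1],[0,0,-1,0,-1],[0,0,-1,0,-1],[0,0,-1,0,-1],[0,0,0,0.955,-1],[0,0,0,0.955,-1],[0.934,-0.112,0,0,-1],[0.934,-0.112,0,0,-1],[0.934,-0.112,0,0,-1],[0.934,-0.112,0,0,-1],[0.934,-0.112,0,0,-1],[0.934,-0.112,0,0,-1],[0.934,-0.112,0,0,-1],[0.934,-0.112,0,0,-1],[0.934,-0.112,0,0,-1],[0.934,-0.112,0,0,-1],[0,0,0,0,-1],[0,0,0,0,-1]]])

```text
clock: 20.42
position: [543.9, 10.3, 133.4]
tcp_rot: [0.705, 0.709, 0.0, 0.0]
force: [0.1, 0.1, -1.8]
width: 0.311
grasp_force: 59.9
```

```bash
python3 - <<'E'
from h import *
np.set_printoptions(precision=3,suppress=True)
s=sense();c=camera_info("wrist");p,d=grab_frame("wrist");np.savez("w4.npz",p=p,d=d,view=c["view"],mtx=c["mtx"])
print(s["clock"],s["position"],s["tcp_rot"],s["force"],s["width"])
q=s["tcp_rot"];print("tool y angle",np.degrees(np.arctan2(q[1]**2-q[0]**2,2*q[0]*q[1])))
cv2.imwrite("pics/w4.png",p[:,:,::-1])
# fence front line as now expected, drawn positions
print(proj("wrist",[[564.5,20,18],[563.8,110,18],[550,125,32],[550,117,146-14]],c))
E
```

```text
20.425 [543.933  10.281 133.377] [0.705 0.709 0.    0.   ] [ 0.067  0.098 -1.776] 0.31129634877308654
tool y angle 0.3800378686955101
[[346.946 186.624]
 [347.783  80.286]
 [331.533  59.367]
 [337.563  38.232]]
```

View pics/w4.png

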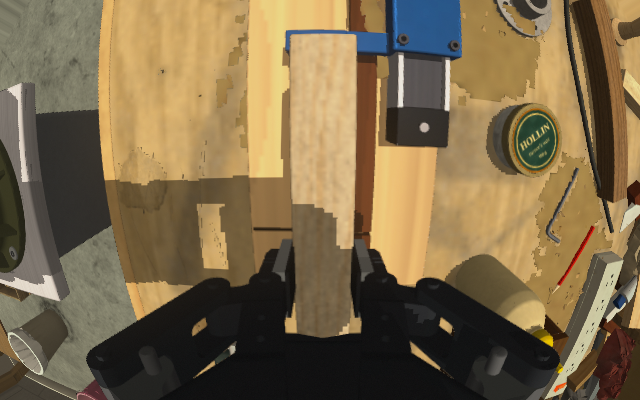

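The wrist view shows the blank held parallel to the fence, at (290–356, 34–330). Its left end is just short of the blue foot at row 34, and the tin and the bottle are clear.

>>> move_arm(moves=[[[0,0,0.8,0,-1],[0,0,0.8,0,-1],[0,0,0.8,0,-1],[0,0,0.6,0,-1],[0,0,0.21,0,-1],[0,0,0.06,0,-1],[0,0,0.06,0,-1],[0,0,0,0,-1]]])

```text
clock: 21.48
position: [544.1, 10.6, 33.7]
tcp_rot: [0.705, 0.709, 0.0, 0.0]
force: [-0.4, -0.6, -0.7]
width: 0.309
grasp_force: 59.9
```

>>> move_arm(moves=[[[0,0,0.04,0,-1],[0,0,0.03,0,-1],[0,0,0,0,-1]]])

```text
clock: 21.85
position: [544.1, 10.7, 32.5]
tcp_rot: [0.705, 0.709, 0.0, 0.0]
force: [-7.2, 0.5, 15.1]
width: 0.311
grasp_force: 61.9
```

>>> move_arm(moves=[[[0,0.05,-0.02,0,-1],[0,0.06,0,0,-1],[0,0.06,0,0,-1],[0,0,0,0,-1]]])

```text
clock: 22.35
position: [549.0, 10.7, 32.6]
tcp_rot: [0.705, 0.709, 0.0, 0.0]
force: [-5.0, 0.4, 10.3]
width: 0.31
grasp_force: 61.3
```

>>> move_arm(moves=[[[0,0.05,0,0,-1],[0,0.05,0,0,-1],[0,0.04,0,0,-1],[0,0,0,0,-1]]])

```text
clock: 22.85
position: [550.3, 10.8, 32.6]
tcp_rot: [0.705, 0.709, -0.003, -0.003]
force: [-33.2, 0.5, 32.1]
width: 0.309
grasp_force: 63.8
```

>>> move_arm(moves=[[[0,-0.08,-0.03,0,-1],[0.08,0,0,0,-1],[0.08,0,0,0,-1],[0.08,0,0,0,-1],[0,0,0,0,-1]]])

```text
clock: 23.48
position: [550.1, 17.5, 32.6]
tcp_rot: [0.705, 0.709, -0.001, -0.0]
force: [-6.7, -5.9, 3.5]
width: 0.313
grasp_force: 60.6
```

>>> move_arm(moves=[[[0.04,0,0,0,-1],[0.04,0,0,0,-1],[0.04,0,0,0,-1],[0,0,0,0,-1]]])

```text
clock: 23.98
position: [550.2, 20.8, 32.6]
tcp_rot: [0.705, 0.709, -0.001, -0.0]
force: [-6.9, -6.3, 2.8]
width: 0.309
grasp_force: 60.6
```

>>> move_arm(moves=[[[0.04,0,0,0,-1],[0.04,0,0,0,-1],[0.04,0,0,0,-1],[0,0,0,0,-1]]])

```text
clock: 24.48
position: [550.1, 22.1, 32.6]
tcp_rot: [0.705, 0.709, -0.002, 0.001]
force: [-7.0, -26.6, 3.5]
width: 0.311
grasp_force: 60.6
```

```bash
python3 - <<'E'
from h import *
np.set_printoptions(precision=3,suppress=True)
s=sense();c=camera_info("wrist");p,d=grab_frame("wrist");np.savez("w5.npz",p=p,d=d,view=c["view"],mtx=c["mtx"])
print(s["clock"],s["position"],s["force"])
a=cv2.resize(p[0:200,260:460,::-1],(590,590),interpolation=cv2.INTER_CUBIC)
cv2.imwrite("pics/w5.png",a)
E
```

```text
24.475 [550.141  22.092  32.602] [ -7.048 -26.555   3.469]
```

View pics/w5.png

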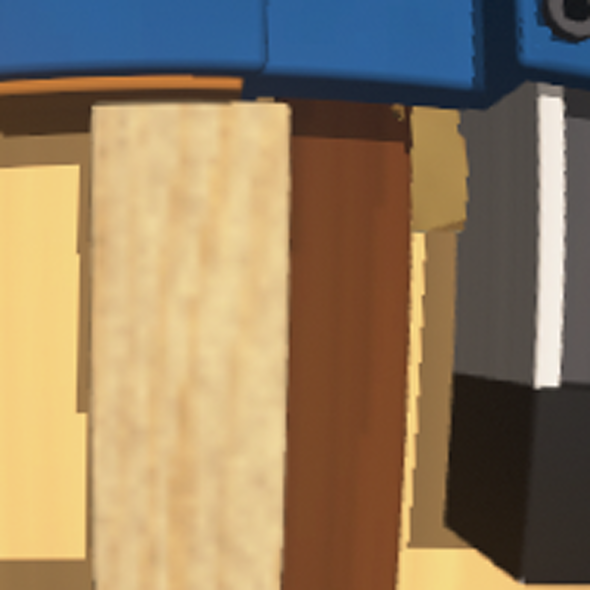

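The close view shows the blank's left end against the wooden face, and its right side along the dark fence with no gap. I'll relax the preload, release and lift.

>>> move_arm(moves=[[[-0.05,0,0,0,-1],[0,0,0,0,-1],[0,0,0,0,0],[0,0,0,0,0],[0,0,0,0,0],[0,0,0,0,0],[0,0,-0.2,0,0],[0,0,-0.6,0,0],[0,0,-1,0,0],[0,0,-1,0,0],[0,0,-1,0,0],[0,0,0,0,0],[0,0,0,0,0]]])

```text
clock: 26.15
position: [550.4, 23.6, 146.8]
tcp_rot: [0.705, 0.709, -0.0, -0.0]
force: [0.2, 0.7, -0.3]
width: 0.503
grasp_force: 0.0
```

```bash
python3 - <<'E'
from h import *
np.set_printoptions(precision=3,suppress=True)
s=sense();c=camera_info("wrist");p,d=grab_frame("wrist");np.savez("w6.npz",p=p,d=d,view=c["view"],mtx=c["mtx"])
print(s["clock"],s["position"],s["force"])
t,_=grab_frame("top");hh=[cv2.resize(p[10:280,230:430,::-1],(400,540),interpolation=cv2.INTER_CUBIC)]
b=cv2.resize(t[175:275,180:360,::-1],(400,222),interpolation=cv2.INTER_CUBIC)
o=np.zeros((540,800,3),np.uint8);o[:,:400]=hh[0];o[:222,400:]=b
sc,_=grab_frame("scene");o[230:540,400:]=cv2.resize(sc[160:268,215:354,::-1],(400,310),interpolation=cv2.INTER_CUBIC)
cv2.imwrite("pics/w6.png",o)
E
```

```text
26.15 [550.44   23.588 146.774] [ 0.193  0.653 -0.286]
```

View pics/w6.png

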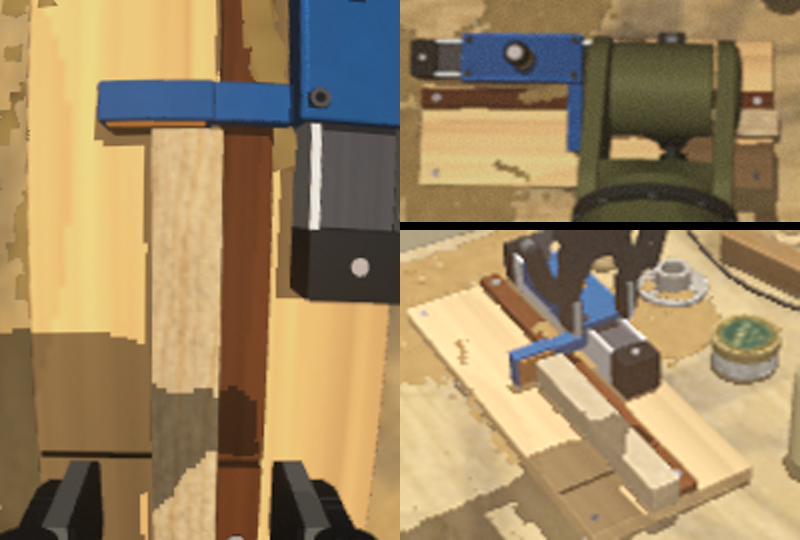

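Everything looks seated: the blank lies along the fence with its end at the facing. As a check I'll nudge it gently with shut fingers on the right end, then on the front.

>>> move_arm(moves=[[[-0.9,0,0,0,-1],[-0.9,0,0,0,-1],[-0.9,0,0,0,-1],[-0.9,0,0,0,-1],[-0.9,0,0,0,-1],[0,0,0,0,-1],[0,0,0.9,0,-1],[0,0,0.9,0,-1],[0,0,0.9,0,-1],[0,0,0.8,0,-1],[0,0,0.22,0,-1],[0.2,0,0,0,-1],[0.1,0,0,0,-1],[0.05,0,0,0,-1],[0,0,0,0,-1]]], force=20)

```text
clock: 28.18
position: [551.7, -100.8, 35.5]
tcp_rot: [0.705, 0.709, 0.0, 0.0]
force: [-0.2, 0.7, 0.7]
width: -0.002
grasp_force: 0.0
```

>>> move_arm(moves=[[[0.07,0,0,0,-1],[0.07,0,0,0,-1],[0.05,0,0,0,-1],[0.04,0,0,0,-1],[0,0,0,0,-1]]])

```text
clock: 28.8
position: [551.5, -94.9, 35.2]
tcp_rot: [0.705, 0.709, -0.0, 0.001]
force: [-0.1, -8.1, -0.9]
width: -0.001
grasp_force: 3.8
```

>>> move_arm(moves=[[[-0.3,0,0,0,-1],[0,0,-0.9,0,-1],[0,0,-1,0,-1],[0.8,-0.7,0,0,-1],[0.9,-0.7,0,0,-1],[0.9,0,0,0,-1],[0.9,0,0,0,-1],[0.6,0,0,0,-1],[0,0,1,0,-1],[0,0,0.9,0,-1],[0,0.15,0,0,-1],[0,0.1,0,0,-1],[0,0.05,0,0,-1],[0,0,0,0,-1]]])

```text
clock: 30.55
position: [518.1, 19.7, 35.8]
tcp_rot: [0.705, 0.709, 0.0, 0.0]
force: [0.7, -0.3, -1.3]
width: -0.001
grasp_force: 0.0
```

>>> move_arm(moves=[[[0,0.05,0,0,-1],[0,0.05,0,0,-1],[0,0.05,0,0,-1],[0,0.04,0,0,-1],[0,0,0,0,-1]]])

```text
clock: 31.18
position: [523.1, 19.8, 35.0]
tcp_rot: [0.705, 0.709, -0.0, -0.0]
force: [-4.8, -0.5, 2.3]
width: -0.006
grasp_force: 2.3
```

Contact is felt there too, with 5 N against the fence. I'll back off, retreat and take a final look.

>>> move_arm(moves=[[[0,-0.3,0,0,-1],[0,-0.3,0,0,-1],[0,0,-0.9,0,-1],[0,0,-1,0,-1],[0,0,-1,0,-1],[0,0,-1,0,-1],[-0.5,-0.9,-0.8,0,-1],[-0.9,-0.9,0,0,-1],[-0.9,-0.9,0,0,-1],[-0.9,-0.5,0,0,-1],[-0.9,0,0,0,-1],[0,0,0,0,-1],[0,0,0,0,-1]]])

```text
clock: 32.8
position: [410.0, -103.5, 176.0]
tcp_rot: [0.705, 0.709, 0.0, -0.0]
force: [-0.2, -0.4, -0.4]
width: -0.001
grasp_force: 0.0
```

```bash
python3 - <<'E'
from h import *
np.set_printoptions(precision=2,suppress=True)
s=sense();print(s["clock"],s["position"],s["force"])
t,_=grab_frame("top");sc,_=grab_frame("scene")
o=np.zeros((600,800,3),np.uint8);o[:290]=cv2.resize(t[145:275,165:524,::-1],(800,290),interpolation=cv2.INTER_CUBIC)
o[292:600,:]=cv2.resize(sc[140:275,200:550,::-1],(800,308),interpolation=cv2.INTER_CUBIC)
cv2.imwrite("pics/end.png",o)
E
```

```text
32.8 [ 409.96 -103.49  175.98] [-0.24 -0.39 -0.43]
```

View pics/end.png

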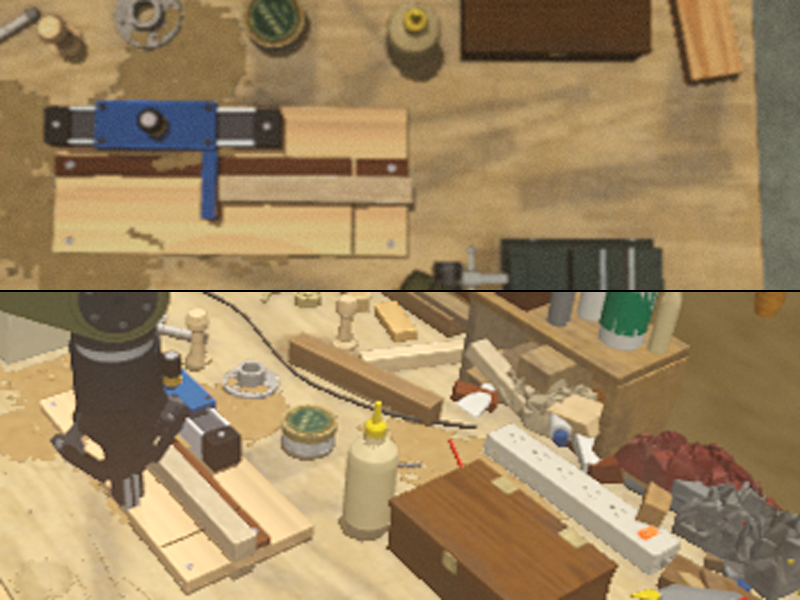

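The final picture shows the blank along the fence at (218–410, 177–203), its left end at the stop's foot (210, 185). The pin is home, and the bottle, tin and turned foot stand where they were.

```bash
python3 -c "
from workcell import *
print(close_job())"
```

```text
the job is handed in; nothing more can be done
None
```

The job is handed in at about 33 s: the pin is home with the stop locked, the blank lies flat against the fence and the stop's wooden face, and the bottle, tin and turned foot were left where they stood.

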